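# Snap the lug nut covers into the lidded rack

### The job

Use the red-handled lever's blade in the slot at the front of the grey rack to lever its clear lid open, and lay the lever back flat on its black mat. Slide every black lug nut cover on its plate into a bay of its own in the rack, fully home, so that the orange spring tongue snaps up behind its plate; when all are in, shut the lid completely. Leave the other things on the shelf where they are.

Things in the scene. Friction and masses are not known exactly. Their poses are not given: they have to be found in the camera images.
- rack: Fixed grey open-topped box, walls 80 mm high, 6 mm thick. Origin on the work surface; x points into it (front wall to hinge wall), y across, z up. Outside x -88..+125, inside x -82..+119, y -142..+142 mm; floor top 12 mm up. Four bays along x at y=-96, -32, +32, +96 mm. Floor from x=-82 to -12 mm is open and flat: set a plate down there from above, then slide it in along +x.
- slot (a point): Blade slot in the middle of the rack's front wall: 70 mm wide (y), from 68 to 80 mm high, right under the shut lid's edge, with an orange mark below it. This point: centre of the slot, in mid-wall, 74 mm above the work surface (rack x=-85 mm, y=0). Same axes as the rack.
- bay1 (a point): Bay 1: a channel 55 mm wide between aluminium dividers with rounded noses, from rack x=-10 to a stop bar at x=+79 mm. The dividers' T-shaped tops overhang each side by 7 mm (41 mm left open), 11.5 mm above the floor, turned up at the mouth (tops 18.5 mm). This point: on the floor, where the centre of a plate that is fully home lies (rack x=+50 mm, y=-96). Same axes as the rack.
- bay2 (a point): Bay 2: a channel 55 mm wide between aluminium dividers with rounded noses, from rack x=-10 to a stop bar at x=+79 mm. The dividers' T-shaped tops overhang each side by 7 mm (41 mm left open), 11.5 mm above the floor, turned up at the mouth (tops 18.5 mm). This point: on the floor, where the centre of a plate that is fully home lies (rack x=+50 mm, y=-32). Same axes as the rack.
- bay3 (a point): Bay 3: a channel 55 mm wide between aluminium dividers with rounded noses, from rack x=-10 to a stop bar at x=+79 mm. The dividers' T-shaped tops overhang each side by 7 mm (41 mm left open), 11.5 mm above the floor, turned up at the mouth (tops 18.5 mm). This point: on the floor, where the centre of a plate that is fully home lies (rack x=+50 mm, y=32). Same axes as the rack.
- bay4 (a point): Bay 4: a channel 55 mm wide between aluminium dividers with rounded noses, from rack x=-10 to a stop bar at x=+79 mm. The dividers' T-shaped tops overhang each side by 7 mm (41 mm left open), 11.5 mm above the floor, turned up at the mouth (tops 18.5 mm). This point: on the floor, where the centre of a plate that is fully home lies (rack x=+50 mm, y=96). Same axes as the rack.
- lid (a joint): Flat clear lid (yellow rim) of the rack: 0 = shut, grows as it opens, stop at 1.5 rad. Friction hinge: it stays at any angle it is left at; takes about 2.5 N at its front edge to lift. 212 mm from hinge to front edge, 296 mm wide, 5 mm thick, 0.2 kg; shut, its underside is 80 mm above the work surface and its edge overhangs the front wall by 4 mm.
- lid_hinge (a point): Middle of the lid's hinge axis (parallel to rack y), at rack x=+120 mm, 80 mm high, in the plane of the lid's underside. Turns with the lid.
- mat: Fixed black rubber mat, 90 x 240 x 3 mm (x, y, z), on which the lever starts and must finish. Origin: centre of its underside.
- lever_grip (a point): Lever: red handle 90 x 24 x 20 mm (x, y, z) with a flat steel blade 20 mm wide and 4 mm thick in line with it at mid-height, 0.16 kg. This point: centre of the handle. x points along the blade, whose tip is 120 mm ahead of this point; z up (lying flat).
- cover1_center (a point): Black six-sided lug nut cover fixed upright on a green slide plate, 0.14 kg. Plate 56 x 50 x 8 mm (x, y, z); cover 30 mm across the flats that face +-y (35 mm over corners along x), its top 52 mm above the plate's underside, plus a 3 mm button. This point: on its axis, 26 mm above the underside. Slides into a bay along its x axis, either end first. May be absent (None from the start).
- catch1 (a joint): Orange spring tongue (14 x 28 mm) in bay 1's floor, sloping up from rack x=-8 mm to its tip at x=+19 mm, 7 mm above the rack floor. 0 = up at rest, about 0.12 rad = pressed flat (4 N). A plate slid along the bay presses it down; it snaps up behind the plate once the plate's centre is some 48 mm past the rack origin (fully home: 48 to 51 mm).
- cover2_center (a point): Black six-sided lug nut cover fixed upright on a green slide plate, 0.14 kg. Plate 56 x 50 x 8 mm (x, y, z); cover 30 mm across the flats that face +-y (35 mm over corners along x), its top 52 mm above the plate's underside, plus a 3 mm button. This point: on its axis, 26 mm above the underside. Slides into a bay along its x axis, either end first. May be absent (None from the start).
- catch2 (a joint): Orange spring tongue (14 x 28 mm) in bay 2's floor, sloping up from rack x=-8 mm to its tip at x=+19 mm, 7 mm above the rack floor. 0 = up at rest, about 0.12 rad = pressed flat (4 N). A plate slid along the bay presses it down; it snaps up behind the plate once the plate's centre is some 48 mm past the rack origin (fully home: 48 to 51 mm).
- cover3_center (a point): Black six-sided lug nut cover fixed upright on a green slide plate, 0.14 kg. Plate 56 x 50 x 8 mm (x, y, z); cover 30 mm across the flats that face +-y (35 mm over corners along x), its top 52 mm above the plate's underside, plus a 3 mm button. This point: on its axis, 26 mm above the underside. Slides into a bay along its x axis, either end first. May be absent (None from the start).
- catch3 (a joint): Orange spring tongue (14 x 28 mm) in bay 3's floor, sloping up from rack x=-8 mm to its tip at x=+19 mm, 7 mm above the rack floor. 0 = up at rest, about 0.12 rad = pressed flat (4 N). A plate slid along the bay presses it down; it snaps up behind the plate once the plate's centre is some 48 mm past the rack origin (fully home: 48 to 51 mm).
- cover4_center (a point): Black six-sided lug nut cover fixed upright on a green slide plate, 0.14 kg. Plate 56 x 50 x 8 mm (x, y, z); cover 30 mm across the flats that face +-y (35 mm over corners along x), its top 52 mm above the plate's underside, plus a 3 mm button. This point: on its axis, 26 mm above the underside. Slides into a bay along its x axis, either end first. May be absent (None from the start).
- catch4 (a joint): Orange spring tongue (14 x 28 mm) in bay 4's floor, sloping up from rack x=-8 mm to its tip at x=+19 mm, 7 mm above the rack floor. 0 = up at rest, about 0.12 rad = pressed flat (4 N). A plate slid along the bay presses it down; it snaps up behind the plate once the plate's centre is some 48 mm past the rack origin (fully home: 48 to 51 mm).
- jar: Bystander, not to be disturbed: glass jar with steel cap, 72 mm across, 110 mm tall. Origin: centre of its underside.
- tread_tool: Bystander, not to be disturbed: orange aluminium tire tread depth tool, about 140 mm long. Origin: centre of its underside.
- hex_key: Bystander, not to be disturbed: chrome hex key, 135 mm long. Origin: centre of its underside.
- spray: Bystander, not to be disturbed: blue spray can, 64 mm across, 190 mm tall. Origin: centre of its underside.
- brush: Bystander, not to be disturbed: hand brush. Origin: centre of its underside.
- tape: Bystander, not to be disturbed: grey roll, 90 mm across, 30 mm tall. Origin: centre of its underside.
Things that resemble listed ones, but are neither listed nor needed, are in the scene too. Leave any yellow look-alike of the part that bears cover2_center alone. There is more than one size of the part that bears lever_grip; the job needs the larger.

How it is judged:
On the way, in this order (a step that is already met when the one before it is completed fails the run):
1. the lid is levered open, the lever's blade bearing on it (value of joint lid above 0.35 rad and contact force between lever and lid above 0.2 N), for 0.1 s.
2. with the lid open, every lug nut cover present is home in a bay with the spring tongue snapped up behind it (x of cover1_center in the frame of rack between 0.0455 and 0.056 m and y of cover1_center in the frame of rack between -0.125 and 0.125 m and z of cover1_center in the frame of rack between 0.032 and 0.045 m and angle between each of cover1_center, cover2_center, cover3_center, cover4_center's own z axis and vertical below 0.12 rad and x of cover2_center in the frame of rack between 0.0455 and 0.056 m and y of cover2_center in the frame of rack between -0.125 and 0.125 m and z of cover2_center in the frame of rack between 0.032 and 0.045 m and x of cover3_center in the frame of rack between 0.0455 and 0.056 m and y of cover3_center in the frame of rack between -0.125 and 0.125 m and z of cover3_center in the frame of rack between 0.032 and 0.045 m and x of cover4_center in the frame of rack between 0.0455 and 0.056 m and y of cover4_center in the frame of rack between -0.125 and 0.125 m and z of cover4_center in the frame of rack between 0.032 and 0.045 m and value of joint each of catch1, catch2, catch3, catch4 below 0.04 rad and value of joint lid above 0.5 rad), for 0.2 s.
At the end, for the whole second after the job is handed in: Every lug nut cover present stands home in a bay (its centre 45.5 to 56 mm past the rack origin along rack x, upright, on the bay floor) with all spring tongues up (under 0.04 rad), the lid is shut (under 0.06 rad), the lever lies flat with the centre of its handle over the mat, and all is at rest (x of cover1_center in the frame of rack between 0.0455 and 0.056 m and y of cover1_center in the frame of rack between -0.125 and 0.125 m and z of cover1_center in the frame of rack between 0.032 and 0.045 m and angle between each of cover1_center, cover2_center, cover3_center, cover4_center's own z axis and vertical below 0.12 rad and x of cover2_center in the frame of rack between 0.0455 and 0.056 m and y of cover2_center in the frame of rack between -0.125 and 0.125 m and z of cover2_center in the frame of rack between 0.032 and 0.045 m and x of cover3_center in the frame of rack between 0.0455 and 0.056 m and y of cover3_center in the frame of rack between -0.125 and 0.125 m and z of cover3_center in the frame of rack between 0.032 and 0.045 m and x of cover4_center in the frame of rack between 0.0455 and 0.056 m and y of cover4_center in the frame of rack between -0.125 and 0.125 m and z of cover4_center in the frame of rack between 0.032 and 0.045 m and value of joint each of catch1, catch2, catch3, catch4 below 0.04 rad and x of lever_grip in the frame of mat between -0.045 and 0.045 m and y of lever_grip in the frame of mat between -0.12 and 0.12 m and height (world z) of lever_grip below 0.028 m and angle between lever_grip's own z axis and vertical below 0.2 rad and linear speed of each of cover1, cover2, cover3, cover4, lever below 0.03 m/s and value of joint lid below 0.06 rad); the robot touches nothing.
It fails at once if a bystander is shoved more than 40 mm or tipped over (distance of any of jar, tread_tool, hex_key, spray, brush, tape from where it was at the start of the episode above 0.04 m or angle between any of jar, spray's own z axis and vertical above 0.6 rad).
Of cover1, cover2, cover3, cover4 only 2 to 4 are there at a start; the rules pass over those that are not, and their reading is None.
At some moment in a run one of cover1, cover2, cover3, cover4, lever may be knocked a few centimetres aside while the robot is not near it.
It also fails if it takes over 210 s, if anything falls off the work surface, if the arm or the gripper's body presses on something with over 40 N, if the wrist force passes 120 N, or if a joint passes its speed limit or range.

### The arm

A 6-joint arm with a two-finger parallel gripper is mounted at the origin on the work surface. World frame = base frame: x ahead of the robot, y to its left, z up, the work surface at z = 0. Lengths are in m, angles in rad, forces in N, time in s.
With the tool pointing down it reaches from about 0.25 to 0.8 m from the base axis. Payload 8.5 kg.
Tool frame: the origin (TCP) lies midway between the tips of the shut fingers; the grasp point (between the pads) lies 19 mm behind it; z points along the fingers, y is the direction in which the jaws open and shut (so a half turn about z gives the same grasp; the last joint's range is limited). The gripper opens to 85 mm and grips with 20 to 120 N. Pads are 22 mm wide; open, the fingers measure 114 mm over their backs; the gripper's body (76 mm by 85 mm) begins 54 mm behind the grasp point. The pads swing forward as they close: fully open they stand 13 mm farther back than shut.
Start: joints at [1.13, 0.238, -0.013, 1.319, 0, 1.571], TCP at [0.224, 0.475, 0.231] pointing down, gripper open.
Joint ranges: [-2.66, 2.66], [-1.03, 1.9], [-1.14, 1.46], [-1.82, 2.27], [-1.45, 1.34], [-3.14, 3.14]. Speed limits (rad/s): [2.22, 2.22, 2.79, 3.14, 3.14, 3.14].

### API

Orientations are given as a unit quaternion [w, x, y, z].
In Python, from rig import * gives the robot as it stands. Calls block until the motion is done:
- move_to(position, orientation): joint-space move of the TCP to a pose.
- move_linear(position, rotation=None, speed=0.15, f_stop=None): straight line of the TCP; rotation=None keeps the orientation; speed is the mean speed in m/s. With f_stop (N) it stops when the force on the tool has changed by that much, and returns True; else False.
- movej(angles): joint-space move.
- gripper_open() and clamp(newtons=None): open the fingers fully, or close them until they stop; newtons is the grip in N (None keeps the last).
- wait(seconds).
- inverse_kinematics(position, orientation): joint angles nearest the present ones, or None.
- read_state(): the state.
- capture(name): name is "side" or "top"; returns the picture (384x512x3 uint8, red, green, blue); there is no depth.
- camera_params(name): a dict with "fx", "fy", "cx", "cy" (pixels), "position" and "rotation" of the camera in the world. Camera axes: x right, y down, z forward; pixel columns grow to the right and rows downward; lengths in m; the calibration is good to about 2 mm. A picture is of the moment at which its call begins. camera_params takes no time and is no camera call.
A pose or a line that the arm cannot do raises MotionError and nothing moves.
- finish_job(): hands the job in, once; it reports no verdict.
The state is a dict: "clock": time; "q": joint angles; "joint_velocities": joint speeds; "joint_efforts": joint torques, N m; "ee_pos": TCP position; "ee_rot": TCP orientation; "ft_force": force on the tool from outside, world axes, zero at the start; "ft_torque": the same for the moment, N m; "grip_width": finger opening in m.
Only numpy, scipy, OpenCV 4.12 (cv2) and the standard library are available. Lean on these libraries where they do the work, as an engineer would, in place of code of your own. Each camera call takes 0.05 s, during which the arm holds its last target.

## Working session

There is one attempt and no reset: what is moved stays moved. The work goes in short steps, each a Python script; the robot and the scene stay as the last script left them, time stands still between calls to the robot, and variables do not carry over. Pictures are saved under pics/ and viewed, and the job is handed in when it is done.

```bash
ls; mkdir -p pics
python3 - <<'E'
from rig import *
import cv2
for n in("side","top"):
    im=capture(n); cv2.imwrite(f"pics/{n}0.png",im[:,:,::-1]); print(camera_params(n))
s=read_state(); print(s)
E
```

```text
pics
{'fx': 373.0338061909106, 'fy': 373.0338061909106, 'cx': 255.52105697643125, 'cy': 190.35496073942943, 'position': array([ 0.14259956, -0.86214984,  0.90729726]), 'rotation': array([-0.40105819,  0.90161393, -0.14325515,  0.07564792])}
{'fx': 401.40903139937893, 'fy': 401.40903139937893, 'cx': 258.60247482505366, 'cy': 190.39902200385336, 'position': array([0.35322127, 0.00764178, 1.20875667]), 'rotation': array([ 0.03294715, -0.70593871,  0.7066399 , -0.03500122])}
{'clock': 0.1, 'q': array([ 1.12996222e+00,  2.38767936e-01, -1.41981076e-02,  1.31918729e+00,
       -2.58053277e-05,  1.57081254e+00]), 'joint_velocities': array([-1.09706773e-03, -1.99160567e-03,  1.18104666e-03,  6.06895570e-04,
        1.64988149e-03,  8.20086542e-05]), 'joint_efforts': array([-3.42711273e-04, -5.39721394e+01,  3.46998739e+01,  1.34069423e-02,
       -2.50740663e-05,  1.81053551e-06]), 'ee_pos': array([0.22385871, 0.47445953, 0.23070621]), 'ee_rot': array([-1.35750082e-04,  2.18644453e-01,  9.75804357e-01, -6.64911322e-04]), 'ft_force': array([-0.87043771, -0.12254983, -0.4100528 ]), 'ft_torque': array([ 0.00072933, -0.00257474, -0.05916367]), 'grip_width': 0.08534678991540441}
```

View pics/top0.png

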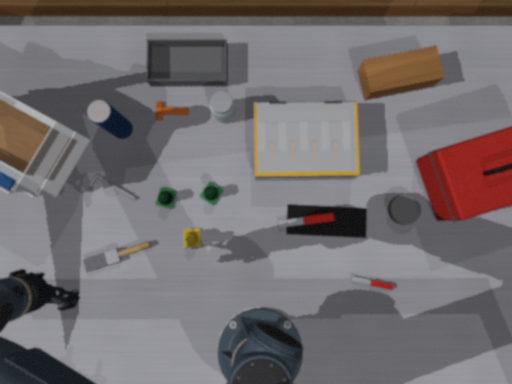

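View pics/side0.png

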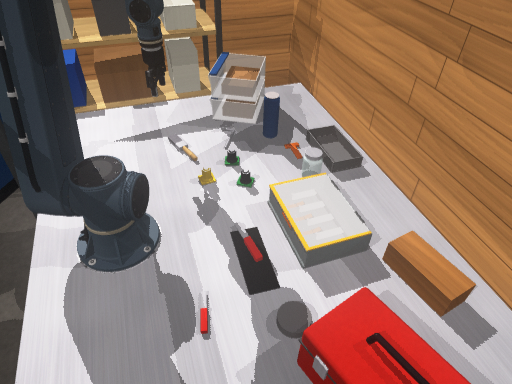

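```bash
cat > h.py <<'E'
import numpy as np, cv2
from scipy.spatial.transform import Rotation as R
from rig import *
def cam(n):
    p=camera_params(n); q=p["rotation"]; return p,R.from_quat([q[1],q[2],q[3],q[0]])
def ray(n,uv,z):
    p,r=cam(n); uv=np.asarray(uv,float).reshape(-1,2)
    d=np.c_[(uv[:,0]-p["cx"])/p["fx"],(uv[:,1]-p["cy"])/p["fy"],np.ones(len(uv))]
    d=r.apply(d); t=(z-p["position"][2])/d[:,2]; return (p["position"]+d*t[:,None])
def proj(n,P):
    p,r=cam(n); c=r.inv().apply(np.asarray(P,float).reshape(-1,3)-p["position"])
    return np.c_[c[:,0]/c[:,2]*p["fx"]+p["cx"],c[:,1]/c[:,2]*p["fy"]+p["cy"]]
def hsv(im): return cv2.cvtColor(im,cv2.COLOR_RGB2HSV)
def mask(im,lo,hi): return cv2.inRange(hsv(im),np.array(lo),np.array(hi))
def blobs(m,amin=8):
    n,l,s,c=cv2.connectedComponentsWithStats(m)
    return [(s[i],c[i],l==i) for i in range(1,n) if s[i,4]>=amin]
def down(yaw):  # tool z down, tool y axis (jaws) at angle yaw in world xy
    y=np.array([np.cos(yaw),np.sin(yaw),0]); z=np.array([0,0,-1.]); x=np.cross(y,z)
    q=R.from_matrix(np.c_[x,y,z]).as_quat(); return np.array([q[3],q[0],q[1],q[2]])
def shot(n,name,box=None,s=1):
    im=capture(n); o=im
    if box: u0,v0,u1,v1=box; o=cv2.resize(im[v0:v1,u0:u1],None,fx=s,fy=s,interpolation=cv2.INTER_NEAREST)
    cv2.imwrite(f"pics/{name}.png",o[:,:,::-1]); return im
E
python3 - <<'E'
from h import *
im=cv2.imread("pics/top0.png")[:,:,::-1].copy()
si=cv2.imread("pics/side0.png")[:,:,::-1].copy()
a=cv2.resize(im[85:245,140:380],None,fx=3,fy=3,interpolation=cv2.INTER_NEAREST)
cv2.imwrite("pics/tz.png",a[:,:,::-1])
a=cv2.resize(si[120:320,160:380],None,fx=3,fy=3,interpolation=cv2.INTER_NEAREST)
cv2.imwrite("pics/sz.png",a[:,:,::-1])
for nm,lo,hi in [("green",(45,80,40),(85,255,255)),("yel",(20,120,120),(32,255,255)),("red",(0,160,90),(6,255,255))]:
  for n,i in(("top",im),("side",si)):
    for s,c,l in blobs(mask(i,lo,hi)): print(nm,n,s,c.round(1))
E
```

```text
green top [201 182  21  23 248] [210.9 192.7]
green top [156 188  20  20 215] [165.2 197.3]
green side [225 156   5   8  18] [226.  160.4]
green side [234 156   5   9  20] [237.  160.8]
green side [237 176  17  11  52] [244.8 181.8]
yel top [254 102 106  75 699] [308.7 159.1]
yel top [184 229  16  18 112] [189.4 234.6]
yel side [198 170  18  15 160] [206.4 177.3]
yel side [269 173 103  78 542] [305.9 218.2]
red top [ 432  128   80   92 5143] [476.  173.8]
red top [417 155  34  65 860] [433.1 187.5]
red top [304 213  30  11 224] [318.8 218.4]
red top [372 281  20   8  93] [381.5 284.4]
red side [244 236  18  26 204] [252.7 248.5]
red side [ 302  287  169   97 8553] [373.2 345.5]
red side [201 308   6  26 150] [203.5 320.2]
red side [297 345  37  39 479] [309.9 367.2]
```

View pics/tz.png

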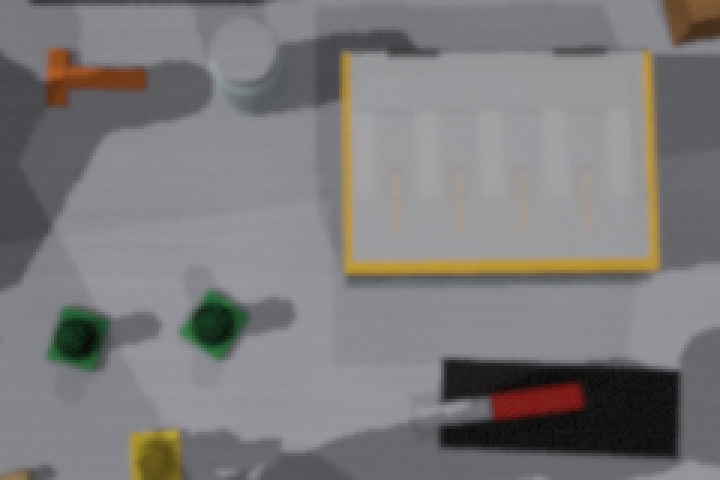

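View pics/sz.png

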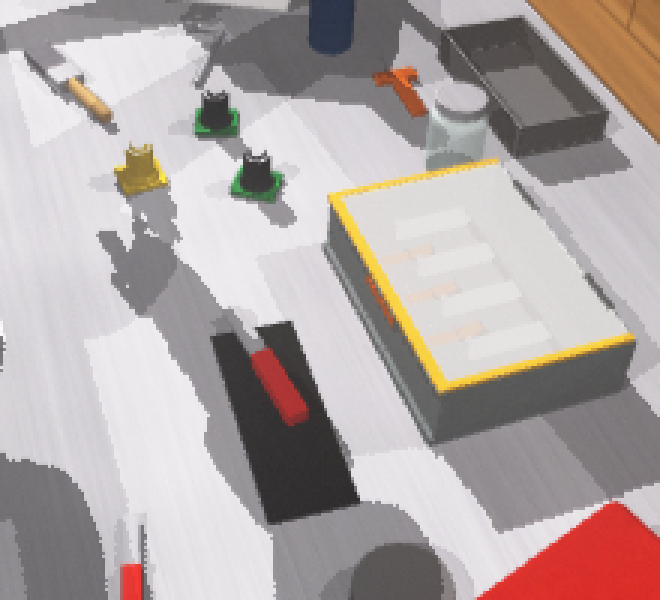

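```bash
cat >> h.py <<'E'
def rack_top(im):
    m=mask(im,(20,120,120),(32,255,255)); b=max(blobs(m),key=lambda b:b[0][4])
    v,u=np.nonzero(b[2]); P=ray("top",np.c_[u,v],0.085)[:,:2]
    return P
def rect(im,n,lo,hi,z,near=None):
    out=[]
    for s,c,l in blobs(mask(im,lo,hi),60):
        v,u=np.nonzero(cv2.morphologyEx(l.astype(np.uint8),cv2.MORPH_CLOSE,np.ones((9,9))))
        P=ray(n,np.c_[u,v],z)[:,:2]
        r=cv2.minAreaRect((P*1000).astype(np.float32)); out.append((np.array(r[0])/1000,r[1],r[2],c))
    return out
E
python3 - <<'E'
from h import *
im=cv2.imread("pics/top0.png")[:,:,::-1].copy()
P=rack_top(im)
r=cv2.minAreaRect((P*1000).astype(np.float32)); print("lid",r, cv2.boxPoints(r))
# front edge line fit: leading rows
print("plates",rect(im,"top",(45,80,40),(85,255,255),0.008))
print("lever",rect(im,"top",(0,160,90),(6,255,255),0.023))
E
```

```text
lid ((609.1017456054688, -131.12149047851562), (212.4281463623047, 295.545654296875), 0.5865705609321594) [[ 501.38043    15.556244]
 [ 504.40607  -279.97397 ]
 [ 716.82306  -277.79922 ]
 [ 713.7974     17.730988]]
plates [(array([0.46176901, 0.14614079]), (47.73208236694336, 53.18489074707031), 56.40330123901367, array([210.89516129, 192.73387097])), (array([0.44825723, 0.28215784]), (47.6463508605957, 53.82801055908203), 72.81938171386719, array([165.16744186, 197.26976744]))]
lever [(array([ 0.51666479, -0.66526624]), (218.31263732910156, 258.37005615234375), 16.894210815429688, array([476.03383239, 173.78358934])), (array([ 0.4731008 , -0.51473889]), (200.62181091308594, 41.19084548950195), 17.05963134765625, array([433.12674419, 187.45232558])), (array([ 0.3845629 , -0.17325233]), (22.52606964111328, 86.14464569091797), 7.50953483581543, array([318.8125    , 218.35267857])), (array([ 0.19312819, -0.35261008]), (57.666114807128906, 13.093689918518066), 77.5373306274414, array([381.51612903, 284.37634409]))]
```

```bash
cat >> h.py <<'E'
RO=np.array([0.5950,-0.1313]); RY=0.0102
def rk(x,y,z=None):
    c,s=np.cos(RY),np.sin(RY); p=RO+np.array([c*x-s*y,s*x+c*y]); return p if z is None else np.r_[p,z]
E
python3 - <<'E'
from h import *
si=cv2.imread("pics/side0.png").copy()
pts=[rk(x,y,.085) for x in(-.092,.12) for y in(-.148,.148)]+[rk(-.085,0,.074),rk(-.088,-.142,0),rk(-.088,.142,0)]
d=np.array([np.cos(np.radians(97.5)),np.sin(np.radians(97.5))]);L=np.array([.3846,-.1733])
pts+=[np.r_[L+d*.045,.023],np.r_[L-d*.045,.023],np.r_[L+d*.12,.015]]
pts+=[[.4618,.1461,.052],[.4483,.2822,.052],[.4618,.1461,.0],[.4483,.2822,.0]]
a=cv2.resize(si[120:320,160:380],None,fx=3,fy=3,interpolation=cv2.INTER_NEAREST)
for u in proj("side",pts): cv2.circle(a,tuple(int(k) for k in ((u+.5-[160,120])*3)),3,(255,0,255),1)
cv2.imwrite("pics/szo.png",a)
E
```

```text
(no output)
```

View pics/szo.png

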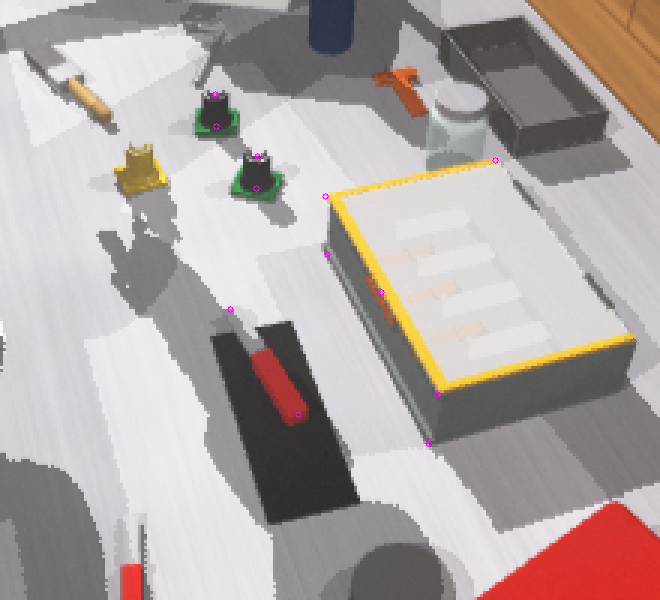

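Run:
```python
from h import *
L=[.3846,-.1733]
for a in (7.5,187.5):
    y=np.radians(a); print(a,[inverse_kinematics([*L,.15],down(y)),inverse_kinematics([*L,.006],down(y))])
for a in (RY-np.pi/2,RY+np.pi/2):
  for x in(-.242,-.16,-.03):
    for z in (.067,.25,.35): 
      q=inverse_kinematics(rk(x,0,z),down(a)); print(x,z,None if q is None else q.round(2))
gripper_open()
```

```text
7.5 [array([-0.42335113,  0.10920149, -0.39213797,  1.06945687,  0.        ,
        1.0165455 ]), array([-0.42335113,  0.27510501, -0.62324899,  0.67244233,  0.        ,
        1.0165455 ])]
187.5 [array([-0.42335113,  0.10920149, -0.39213797,  1.06945687,  0.        ,
       -2.12504715]), array([-0.42335113,  0.27510501, -0.62324899,  0.67244233,  0.        ,
       -2.12504715])]
-0.242 0.067 [-0.36  0.12 -0.62  0.82  0.    2.77]
-0.242 0.25 [-0.36 -0.02 -0.27  1.33  0.    2.77]
-0.242 0.35 [-0.36 -0.03 -0.02  1.58  0.    2.77]
-0.16 0.067 [-0.3   0.24 -0.46  0.86  0.    2.83]
-0.16 0.25 [-0.3   0.11 -0.12  1.33  0.    2.83]
-0.16 0.35 [-0.3   0.1   0.12  1.59  0.    2.83]
-0.03 0.067 [-0.23  0.43 -0.17  0.97  0.    2.9 ]
-0.03 0.25 [-0.23  0.33  0.16  1.4   0.    2.9 ]
-0.03 0.35 [-0.23  0.33  0.42  1.66  0.    2.9 ]
-0.242 0.067 [-0.36  0.12 -0.62  0.82  0.   -0.37]
-0.242 0.25 [-0.36 -0.02 -0.27  1.33  0.   -0.37]
-0.242 0.35 [-0.36 -0.03 -0.02  1.58  0.   -0.37]
-0.16 0.067 [-0.3   0.24 -0.46  0.86  0.   -0.31]
-0.16 0.25 [-0.3   0.11 -0.12  1.33  0.   -0.31]
-0.16 0.35 [-0.3   0.1   0.12  1.59  0.   -0.31]
-0.03 0.067 [-0.23  0.43 -0.17  0.97  0.   -0.24]
-0.03 0.25 [-0.23  0.33  0.16  1.4   0.   -0.24]
-0.03 0.35 [-0.23  0.33  0.42  1.66  0.   -0.24]
```

Run:
```python
from h import *
L=[.3846,-.1733]; o=down(np.radians(187.5))
move_to([.36,.0,.25],o)
shot("top","t1"); shot("side","s1")
move_to([*L,.12],o)
print(move_linear([*L,.006],f_stop=8,speed=.08), read_state()["ee_pos"])
clamp(90); s=read_state(); print(s["grip_width"],s["ee_pos"])
move_linear([*L,.15])
shot("side","s2",(160,100,400,300),3); print(read_state()["clock"],read_state()["ft_force"])
```

```text
False [ 0.38491144 -0.17344412  0.00635324]
0.021800299908497776 [ 0.38463513 -0.17333211  0.00641556]
7.4 [ 0.65750688  1.02063178 -2.31206847]
```

View pics/s2.png

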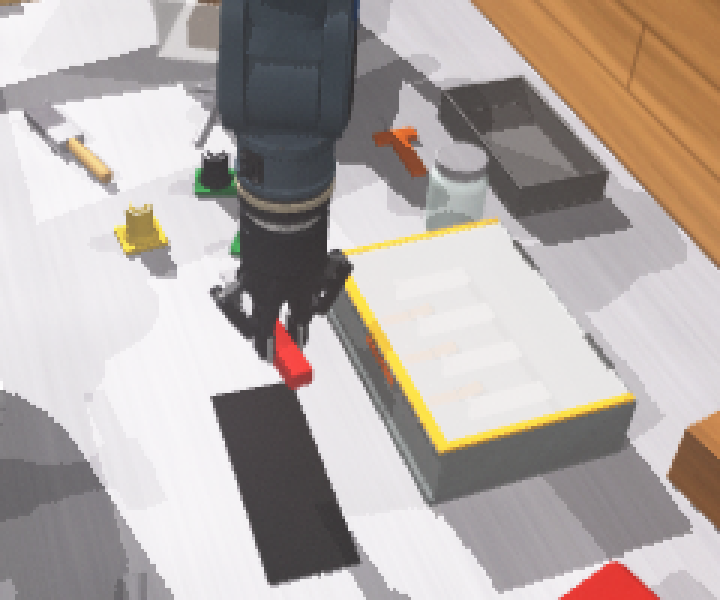

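View pics/t1.png

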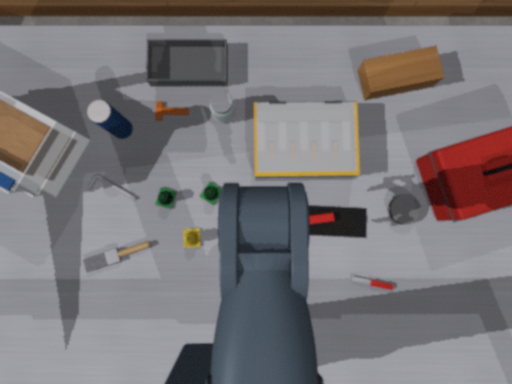

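Lever held (grip 22 mm, red handle at about (255,215) in the side picture); the mat is free; the area the arm hid at the start is empty, so two covers. Next: bring the blade to the slot.

Run:
```python
from h import *
o=down(RY+np.pi/2)
move_to(rk(-.25,0,.15),o)
move_linear(rk(-.25,0,.066),speed=.1)
shot("side","s3",(160,100,400,300),3); shot("top","t3",(200,80,400,280),3)
```

```text
(no output)
```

View pics/s3.png

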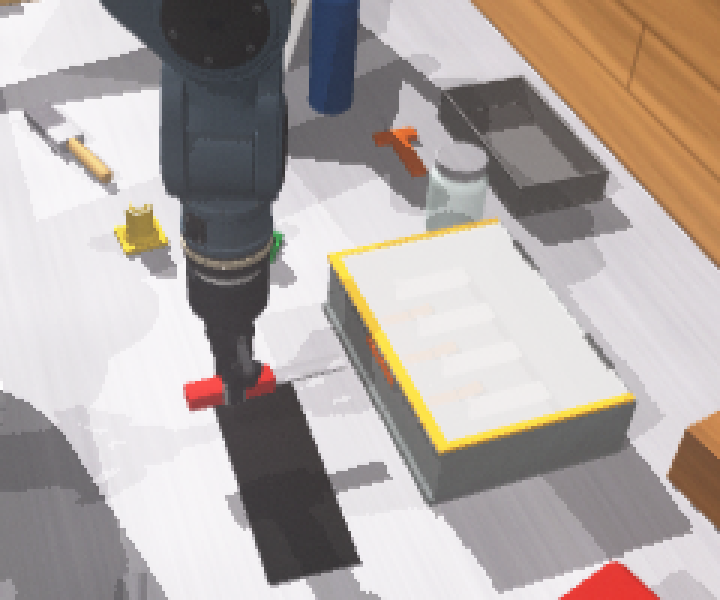

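View pics/t3.png

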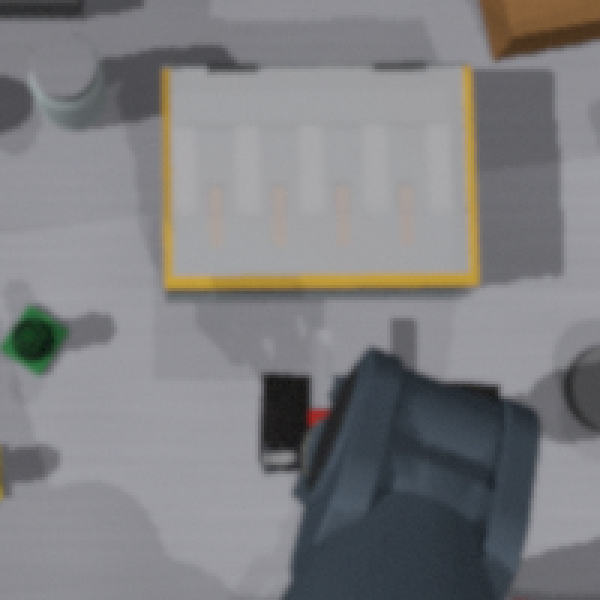

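Run:
```python
from h import *
print((proj("side",[rk(-.13,0,.073),rk(-.295,0,.073),rk(-.205,0,.073)])-[160,100])*3)
im=cv2.imread("pics/s3.png");print(read_state()["ee_pos"],rk(-.25,0,.066))
cv2.imwrite("pics/s3z.png",cv2.resize(im[330:430,170:400],None,fx=3,fy=3,interpolation=cv2.INTER_NEAREST))
```

```text
[[339.95491393 361.46367107]
 [184.44686981 399.01261907]
 [270.72480481 378.17996239]]
[ 0.34549827 -0.13404902  0.06653919] [ 0.345013   -0.13384996  0.066     ]
```

View pics/s3z.png

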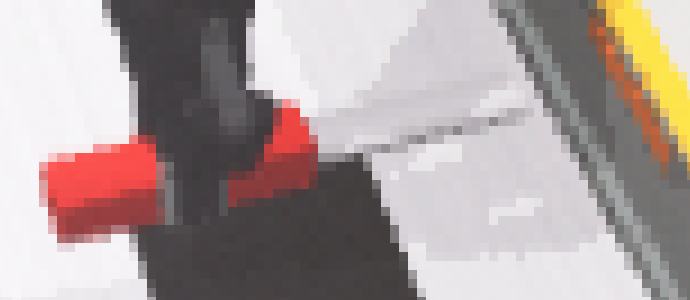

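Run:
```python
from h import *
print(move_linear(rk(-.205,0,.066),speed=.06,f_stop=6), read_state()["ft_force"])
print(move_linear(rk(-.175,0,.066),speed=.05,f_stop=6), read_state()["ft_force"],read_state()["ee_pos"]-rk(-.175,0,.066))
shot("side","s4",(190,140,340,260),5); shot("top","t4",(200,80,400,280),3)
```

```text
False [-0.45315614  0.33708824 -2.06262121]
False [-0.41170797 -0.5798154  -1.94157351] [-0.00027924  0.00013417 -0.00018368]
```

View pics/s4.png

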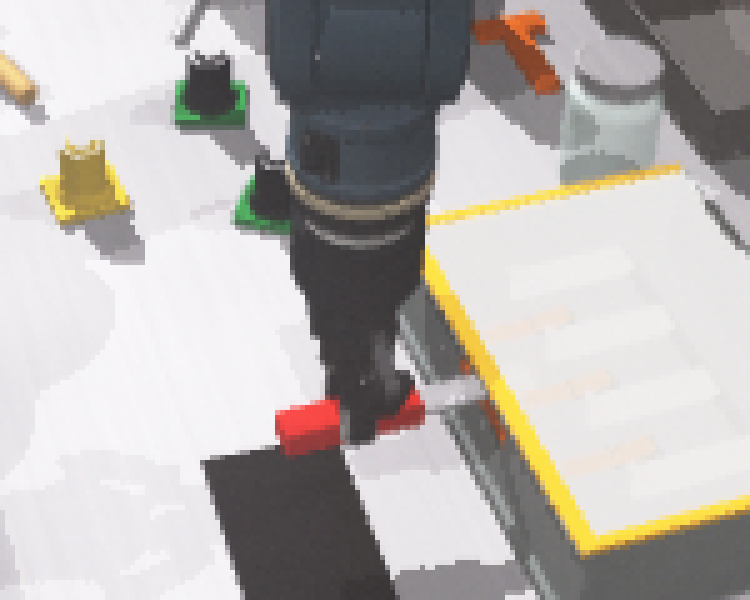

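Run:
```python
from h import *
d=.178
for th in np.arange(0.08,.60,.08):
    p=rk(.12-d*np.cos(th)-.12,0,.08+d*np.sin(th)-.009)
    r=move_linear(p,speed=.08,f_stop=25); 
    print(round(th,2),r,read_state()["ft_force"].round(1))
    if r: break
wait(.2)
shot("side","s5",(160,60,400,260),3)
```

```text
0.08 False [-0.7  0.4 -2.6]
0.16 False [ 0.2  1.3 -2. ]
0.24 False [-1.2  0.3 -1.5]
0.32 False [-0.9  0.  -1.9]
0.4 False [-0.6  0.8 -2. ]
0.48 False [ 0.2  0.8 -2.1]
0.56 False [-0.3 -0.1 -1.5]
```

View pics/s5.png

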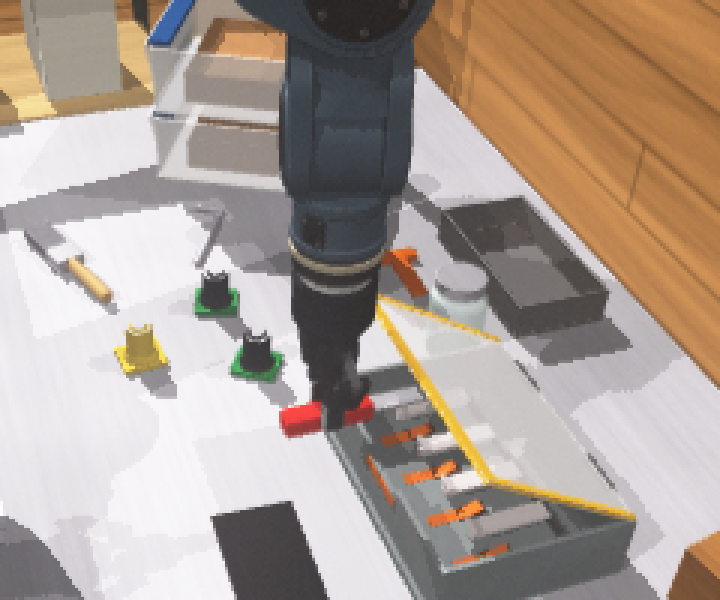

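Run:
```python
from h import *
d=.178
for th in np.arange(0.64,1.46,.08):
    p=rk(.12-d*np.cos(th)-.12,0,.08+d*np.sin(th)-.009)
    r=move_linear(p,speed=.08,f_stop=25); 
    print(round(th,2),r,read_state()["ft_force"].round(1))
    if r: break
wait(.2)
shot("side","s6",(160,60,400,260),3);shot("top","t6",(200,40,400,240),3)
```

```text
0.64 False [-0.3 -0.1 -2. ]
0.72 False [ 0.3  0.4 -2.2]
0.8 False [ 0.6  0.9 -1.6]
0.88 False [ 0.1 -0.7 -2.1]
0.96 False [-0.8 -0.5 -0.7]
1.04 False [-0.5 -0.3 -1.7]
1.12 False [-0.6  0.2 -1.9]
1.2 False [-0.5 -1.  -1.8]
1.28 False [ 0.6 -0.3 -3.1]
1.36 False [ 0.3  0.3 -2.5]
1.44 False [-0.1  0.4 -2.3]
```

View pics/s6.png

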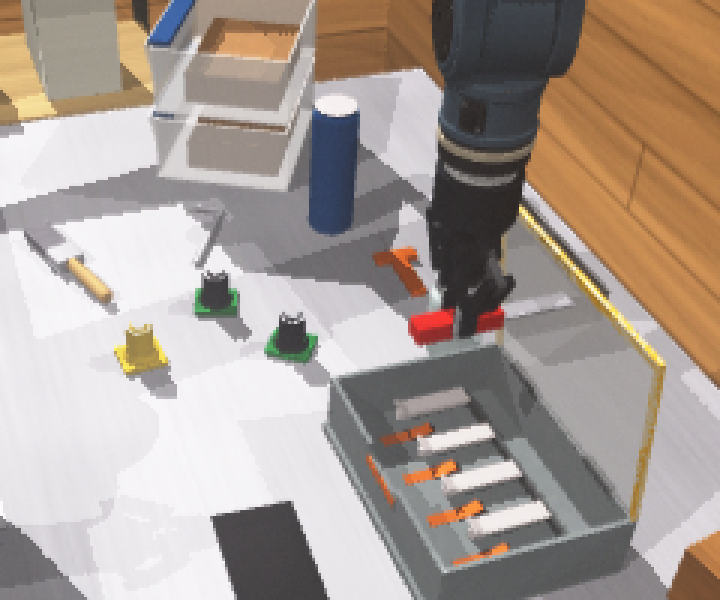

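View pics/t6.png

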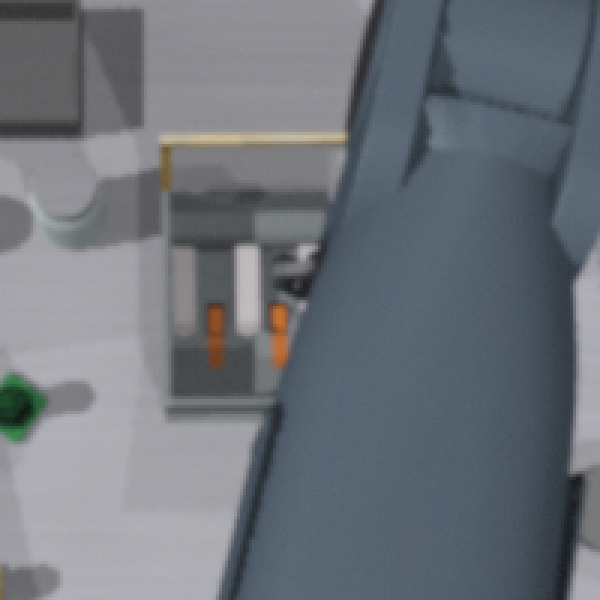

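The lid stands near vertical (yellow rim at top-view (250,140), side (580,300)). The nearer cover has been knocked from side (246,180) to about (257,173), so I will measure it again. The lever goes back first.

Run:
```python
from h import *
p=read_state()["ee_pos"]
move_linear(p+[-.12,0,.0],speed=.2)
L=[.3846,-.1733]; o=down(np.radians(187.5))
move_to([*L,.20],o); move_to([*L,.05],o)
print(move_linear([*L,.0068],f_stop=8,speed=.05),read_state()["ee_pos"],read_state()["ft_force"])
gripper_open(); move_linear([*L,.15]); 
move_to([.30,-.2,.25],o)
shot("side","s7",(160,60,400,260),3);im=shot("top","t7",(140,40,380,240),3)
print("plates",rect(im,"top",(45,80,40),(85,255,255),0.008))
print("lever",[r for r in rect(im,"top",(0,160,90),(6,255,255),0.023)])
print(read_state()["clock"])
```

```text
True [ 0.38402533 -0.1730569   0.00641386] [-0.35587992  0.17122271  5.30567833]
plates [(array([0.51417889, 0.16841833]), (47.37546157836914, 53.34762954711914), 53.88163375854492, array([203.784, 175.376])), (array([0.44851529, 0.2822442 ]), (47.71895980834961, 53.5318489074707), 73.3270034790039, array([165.22907489, 197.24669604]))]
lever [(array([ 0.51641626, -0.66532245]), (218.0968017578125, 259.0464782714844), 17.06612205505371, array([476.28131135, 173.32940715])), (array([ 0.49626715, -0.50803162]), (152.29583740234375, 40.013328552246094), 17.234743118286133, array([430.21473354, 179.98746082])), (array([ 0.38403091, -0.17434998]), (28.143810272216797, 88.19915771484375), 7.490117073059082, array([318.8951049 , 218.61888112]))]
24.55
```

View pics/s7.png

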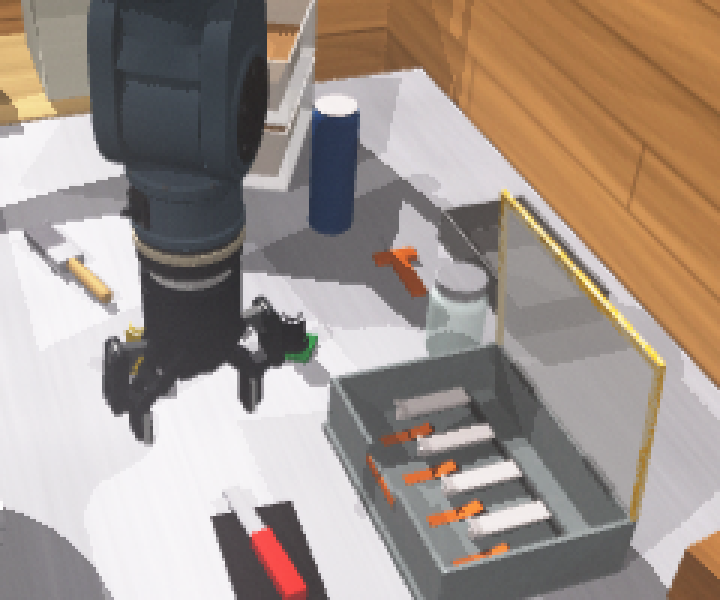

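View pics/t7.png

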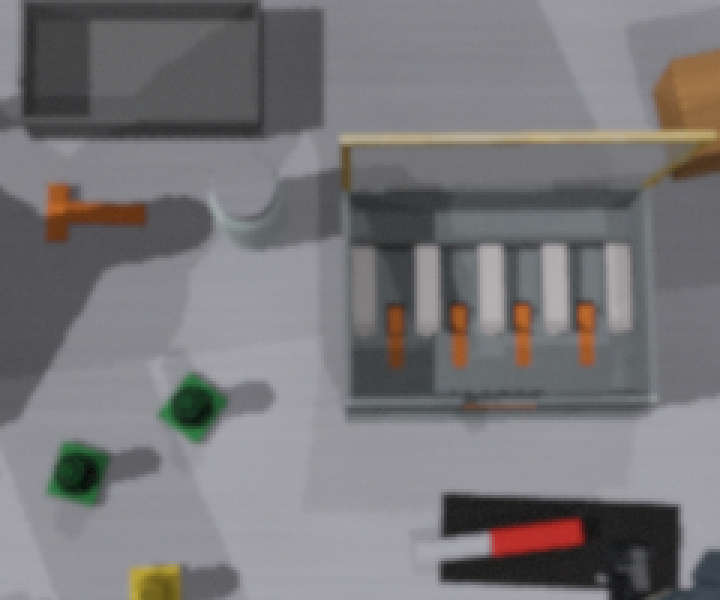

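Run:
```python
from h import *
im=shot("top","t8")
for lo,hi in [((5,150,100),(18,255,255))]:
    for s,c,l in blobs(mask(im,lo,hi)):
        w=ray("top",c,.015)[0][:2]; d=w-RO; print(s,c.round(1),w.round(4),(np.cos(RY)*d[0]+np.sin(RY)*d[1]).round(4),(-np.sin(RY)*d[0]+np.cos(RY)*d[1]).round(4))
# rack outer edge front: project predicted
print(proj("top",[rk(-.088,.142,.08),rk(-.088,-.142,.08),rk(.125,.142,.08),rk(.125,-.142,.08),rk(.079,0,.03)]))
# cover tops: dark blobs
for c in ([.5142,.1684],[.4485,.2822]):
    print(proj("top",[[*c,.055],[*c,.008]]))
o=cv2.resize(im[150:215,150:225],None,fx=8,fy=8,interpolation=cv2.INTER_NEAREST); cv2.imwrite("pics/t8z.png",o[:,:,::-1])
```

```text
[156 102  31  17 215] [166.9 110.1] [0.7141 0.2831] 0.1234 0.4132
[312 141   5  20  73] [313.8 149.8] [ 0.5914 -0.1627] -0.0039 -0.0314
[333 141   5  20  75] [334.9 149.6] [ 0.592  -0.2263] -0.004 -0.095
[270 143   4  18  68] [271.5 151. ] [ 0.5876 -0.0349] -0.0064 0.0964
[290 142   5  20  71] [292.6 150.5] [ 0.5893 -0.0987] -0.0054 0.0327
[[256.64623207 175.13229088]
 [356.70545712 174.04617438]
 [255.84463976 101.95021007]
 [354.14138266 100.95362924]
 [303.39507227 121.65842146]]
[[201.93740788 173.36948258]
 [204.08345128 175.52414767]]
[[162.14810967 195.99869044]
 [165.8526417  197.28562793]]
```

View pics/t8z.png

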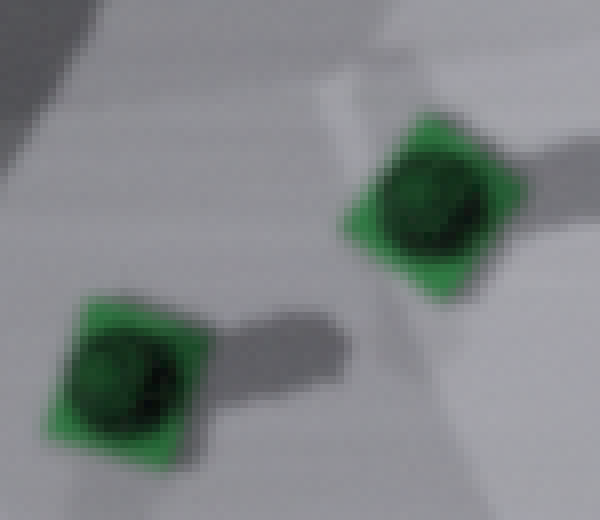

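```bash
cat >> h.py <<'E'
def pick(c,jaw,z=.024):
    o=down(jaw); gripper_open()
    move_to([*c,.16],o); r=move_linear([*c,z],speed=.1,f_stop=10); clamp(60)
    s=read_state(); print("pick",r,s["grip_width"],s["ee_pos"]); move_linear([*c,.2],speed=.2)
def setdown(x,y,jaw):
    o=down(jaw); move_to(rk(x,y,.2),o); move_linear(rk(x,y,.06),speed=.15)
    r=move_linear(rk(x,y,.034),speed=.03,f_stop=5); s=read_state(); print("down",r,s["ee_pos"],s["ft_force"]); return s["ee_pos"]
E
python3 - <<'E'
from h import *
a=np.radians(53.9)
for j in (a,a+np.pi):
    for p,jj in (([.5142,.1684,.16],j),(rk(-.042,-.032,.1),j+RY+np.pi/2-a),(rk(.05,-.032,.04),j+RY+np.pi/2-a)):
        q=inverse_kinematics(p,down(jj)); print(None if q is None else q.round(2))
pick([.5142,.1684],a)
setdown(-.042,-.032,RY+np.pi/2)
shot("side","s9",(160,60,400,260),3);shot("top","t9",(200,40,400,240),3);print(read_state()["clock"])
E
```

```text
[ 0.32  0.3  -0.12  1.16  0.    0.95]
[-0.29  0.4  -0.13  1.05  0.   -0.3 ]
[-0.25  0.58  0.03  1.02  0.   -0.26]
[ 0.32  0.3  -0.12  1.16  0.   -2.2 ]
[-0.29  0.4  -0.13  1.05  0.    2.84]
[-0.25  0.58  0.03  1.02  0.    2.88]
pick False 0.03318629965487392 [0.51439893 0.16849017 0.02444348]
down True [ 0.55295849 -0.16363167  0.03643726] [-1.1591165  -0.15582635  4.77563884]
33.8
```

View pics/s9.png

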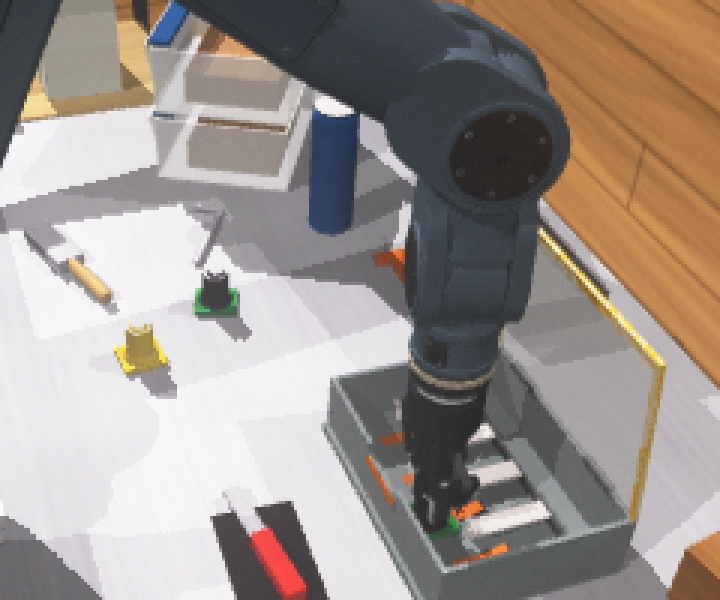

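View pics/t9.png

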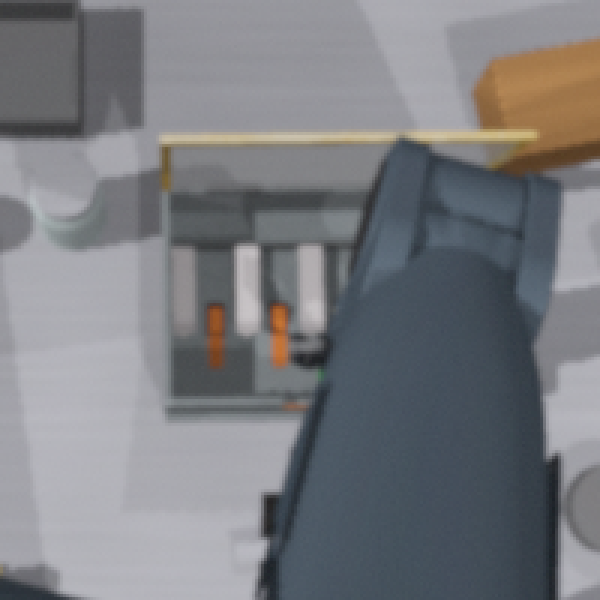

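Run:
```python
from h import *
im=capture("side"); print(read_state()["grip_width"])
B=(285,205,345,265);s=10
o=cv2.resize(im[B[1]:B[3],B[0]:B[2]],None,fx=s,fy=s,interpolation=cv2.INTER_NEAREST)[:,:,::-1].copy()
e=read_state()["ee_pos"][:2]; c,sn=np.cos(RY),np.sin(RY)
for dy in(-.025,.025):
  for dx in(-.028,.028):
    u=proj("side",[[e[0]+c*dx-sn*dy,e[1]+sn*dx+c*dy,.020]])[0]; cv2.circle(o,tuple(int(k) for k in (u+.5-[B[0],B[1]])*s),5,(255,0,255),2)
cv2.imwrite("pics/s10.png",o)
```

```text
0.0328526970183361
```

View pics/s10.png

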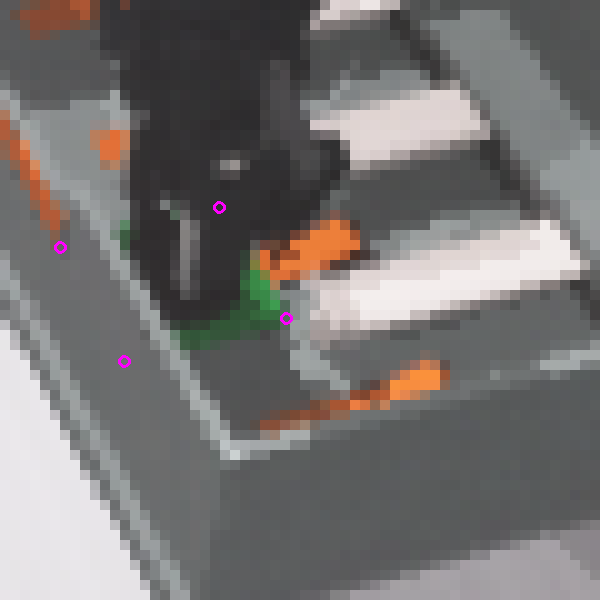

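```bash
cat >> h.py <<'E'
def slide(x0,x1,y,z,f=15,speed=.04,n=12):
    for x in np.linspace(x0,x1,n)[1:]:
        r=move_linear(rk(x,y,z),speed=speed,f_stop=f); s=read_state()
        print(round(x*1000),r,s["ft_force"].round(1),(s["ee_pos"]-rk(x,y,z)).round(4))
        if r: return x
E
python3 - <<'E'
from h import *
e=read_state()["ee_pos"]
slide(-.042,.044,-.032,e[2],f=12)
E
```

```text
-34 False [ 0.7 -0.2  1.3] [ 0.0007 -0.0001  0.0001]
-26 True [2.2 0.6 4.1] [-0.004  -0.0001  0.0001]
```

Run:
```python
from h import *
e=read_state()["ee_pos"]; print(e, read_state()["grip_width"])
move_linear(e+[0,0,.001],speed=.02); print(read_state()["ft_force"])
slide(-.030,.044,-.032,e[2]+.001,f=20,speed=.03)
shot("side","s11",(270,190,350,260),9)
```

```text
[ 0.56494104 -0.16362171  0.03653812] 0.03299588152564681
[0.83509005 0.58098298 0.84125902]
-23 False [-1.2 -0.1  2.4] [ 0.0001  0.     -0.0001]
-17 False [-0.4  0.2  2.3] [ 0.0006 -0.      0.0001]
-10 False [-0.9  0.8  2.5] [ 0.0005 -0.      0.    ]
-3 False [-0.4 -0.6  1.8] [ 0.0007 -0.      0.0001]
4 False [0.3 0.9 2.5] [ 0.0005 -0.      0.    ]
10 False [-0.1  0.1  1.8] [ 0.0005 -0.      0.    ]
17 False [0.2 0.4 1.8] [ 0.0005 -0.      0.    ]
24 False [ 0.4 -0.1  2.6] [ 0.0004 -0.      0.    ]
31 False [0.5 0.7 1.4] [ 0.0005 -0.     -0.    ]
37 False [-0.2  0.7  1.8] [ 0.0005  0.     -0.    ]
44 False [-0.3 -0.3  1.8] [ 0.0005 -0.      0.    ]
```

View pics/s11.png

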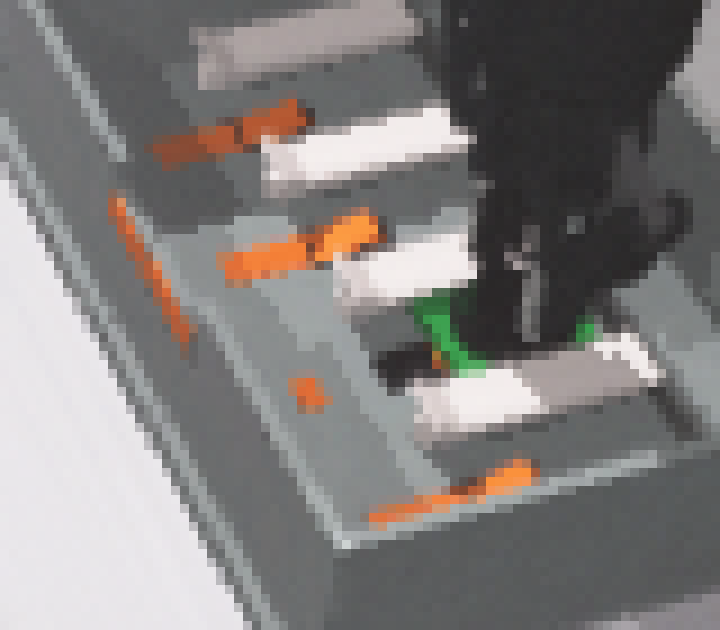

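Run:
```python
from h import *
e=read_state()["ee_pos"]
print(slide(.044,.056,-.032,e[2],f=10,speed=.02,n=7), read_state()["ee_pos"]-rk(.05,-.032,0))
shot("side","s12",(270,190,350,260),9)
```

```text
46 False [-0.8 -0.2  2.6] [-0.      0.     -0.0001]
48 False [-1.1  0.2  1.8] [ 0.      0.     -0.0001]
50 False [ 0.1 -0.2 -2.3] [ 0.0002  0.     -0.0003]
52 False [-0.4 -0.1 -1.8] [ 0.0001 -0.     -0.0001]
54 False [-5.  -0.3  1.2] [-0.0012  0.0001 -0.0002]
56 False [-12.1   0.1   3.7] [-0.0029  0.0001 -0.0003]
None [0.00311556 0.00013476 0.03724662]
```

View pics/s12.png

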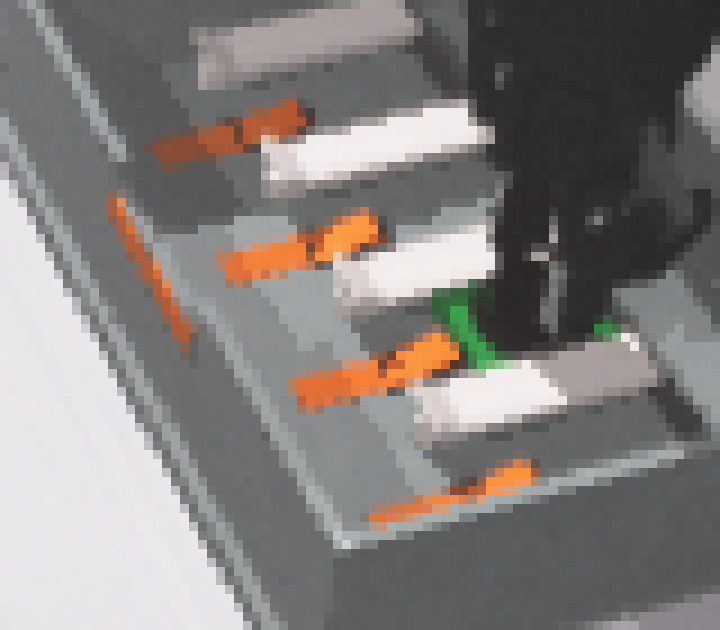

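Run:
```python
from h import *
e=read_state()["ee_pos"]
gripper_open(); print(read_state()["ft_force"])
print(move_linear([e[0],e[1],.2],speed=.1,f_stop=15))
move_to([.40,.05,.25],down(np.radians(60)))
im=shot("top","t13",(140,40,380,240),3); shot("side","s13",(160,60,400,260),3)
print("plates",rect(im,"top",(45,80,40),(85,255,255),0.008)); print(read_state()["clock"])
```

```text
[0.00466581 0.61028414 0.87670567]
False
plates [(array([ 0.66177948, -0.1654196 ]), (30.698490142822266, 34.25297927856445), 89.97477722167969, array([314.57272727, 126.82727273])), (array([0.44851529, 0.2822442 ]), (47.71895980834961, 53.5318489074707), 73.3270034790039, array([165.29487179, 197.26923077]))]
44.1
```

View pics/t13.png

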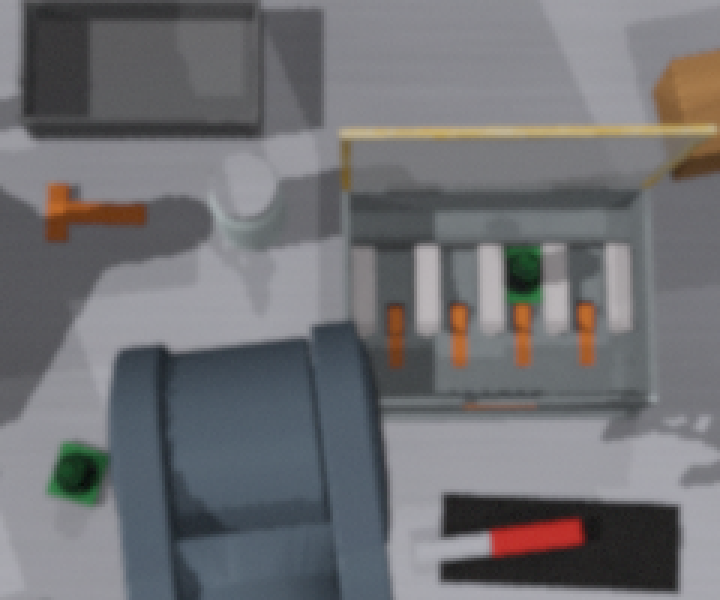

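View pics/s13.png

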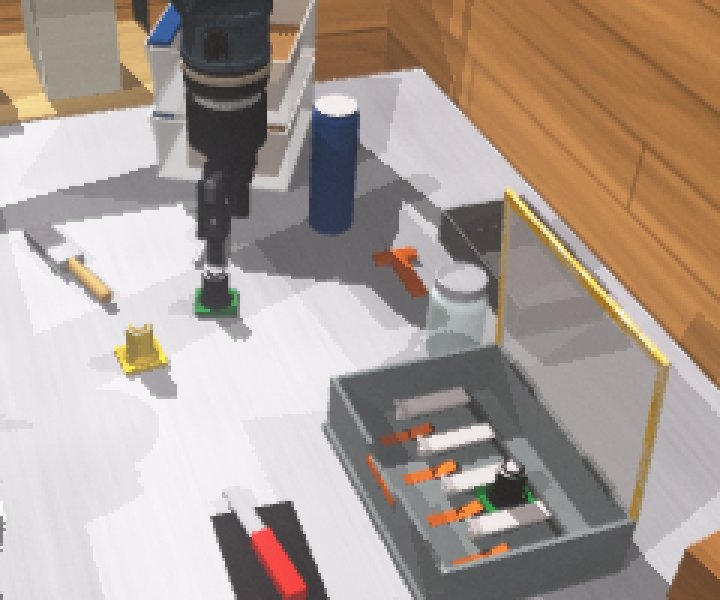

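Cover A is home in bay 2: tongue in front at top view (314,151), plate behind it. The lid has been nudged open a little further. Next, cover B with the grip on the 30° flats, into bay 3.

Run:
```python
from h import *
pick([.4485,.2822],np.radians(13.3))
setdown(-.042,.032,RY+np.radians(30))
shot("side","s14",(270,160,350,230),9)
```

```text
pick False 0.03330207042246279 [0.44867832 0.28233294 0.02445561]
down True [ 0.55238997 -0.09970806  0.03647551] [-0.59072441  0.78370141  4.71998002]
```

View pics/s14.png

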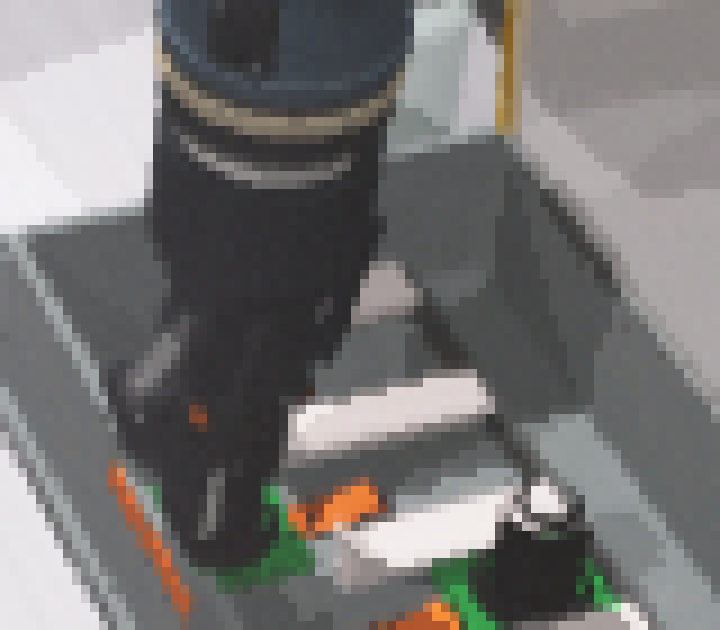

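Run:
```python
from h import *
e=read_state()["ee_pos"]; z=e[2]+.001
move_linear([e[0],e[1],z],speed=.02)
if slide(-.042,.044,.032,z,f=15,speed=.03) is None:
    slide(.044,.056,.032,z,f=11,speed=.02,n=7)
print(read_state()["ee_pos"]-rk(.05,.032,0))
shot("side","s15",(270,160,350,230),9)
```

```text
-34 False [ 0.8 -0.  -2.3] [ 0.0001  0.     -0.0002]
-26 False [0.2 1.  0.7] [0.0005 0.     0.0002]
-19 False [-0.6  0.3  2.3] [0.0006 0.     0.0001]
-11 False [0.1 0.8 2.5] [ 0.0007 -0.      0.0001]
-3 False [-0.1  0.6  3.1] [ 0.0008 -0.      0.0001]
5 False [ 0.7 -0.3  1.8] [ 0.0006 -0.      0.0001]
13 False [0.2 0.3 2.7] [0.0006 0.     0.0001]
21 False [1.1 0.4 2.5] [0.0006 0.     0.0001]
28 False [0.8 0.2 1.6] [0.0006 0.     0.    ]
36 False [0.9 0.6 3. ] [0.0006 0.     0.    ]
44 False [1.3 0.2 1.8] [0.0006 0.     0.    ]
46 False [-0.8  0.1  1.7] [ 0.      0.     -0.0001]
48 False [-0.8 -0.   1.9] [ 0.  0. -0.]
50 False [-0.5  0.5 -1.7] [ 0.0002  0.     -0.0002]
52 False [-0.7  0.6 -1.2] [-0.0002  0.     -0.0003]
54 False [-4.8  0.8 -0.6] [-0.0013  0.0001 -0.0005]
56 False [-10.9  -0.6   3.8] [-0.0031  0.     -0.0006]
[2.91654696e-03 7.61447919e-05 3.68024726e-02]
```

View pics/s15.png

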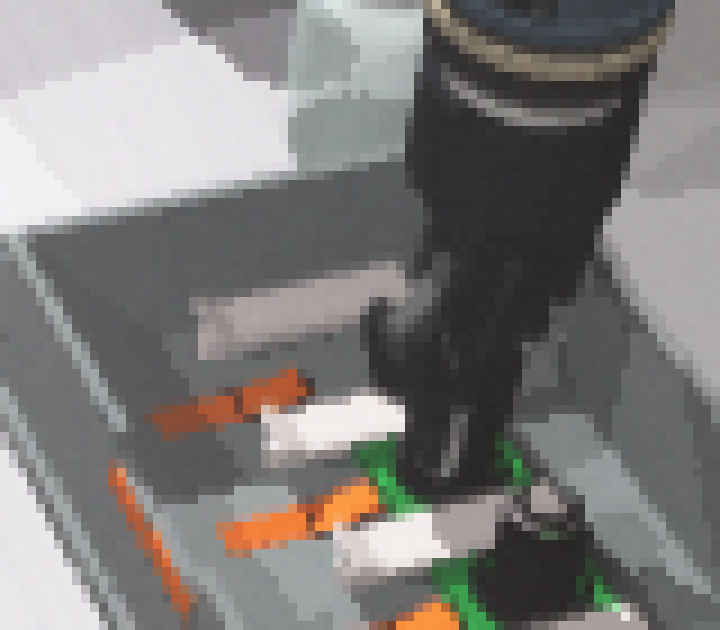

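Run:
```python
from h import *
e=read_state()["ee_pos"]
gripper_open(); print(read_state()["ft_force"])
print(move_linear([e[0],e[1],.2],speed=.1,f_stop=15))
move_linear(rk(-.08,.032,.3),speed=.2)
o=down(RY+np.pi/2)
move_to([.40,.0,.38],o)
shot("top","t16",(200,40,400,240),3); im=shot("side","s16",(240,80,400,260),4)
for x,z in((.165,.38),(.165,.24),(.15,.24),(.13,.24),(.06,.22),(-.05,.09)):
    q=inverse_kinematics(rk(x,0,z),o); print(x,z,None if q is None else q.round(2))
print(read_state()["clock"])
```

```text
[-22.93172436   0.53843283  -1.80643081]
True
0.165 0.38 None
0.165 0.24 [-0.17  0.72  0.82  1.66  0.   -0.18]
0.15 0.24 [-0.17  0.68  0.74  1.63  0.   -0.18]
0.13 0.24 [-0.18  0.64  0.65  1.58  0.   -0.19]
0.06 0.22 [-0.2   0.5   0.35  1.42  0.   -0.21]
-0.05 0.09 [-0.24  0.38 -0.18  1.01  0.   -0.25]
61.8417
```

View pics/t16.png

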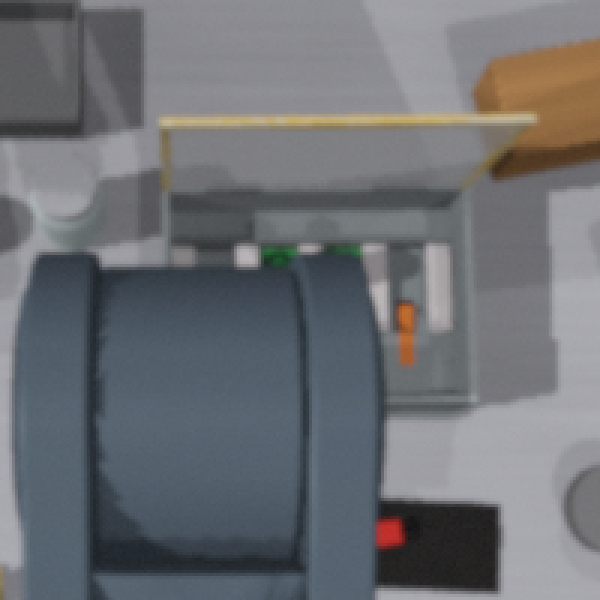

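View pics/s16.png

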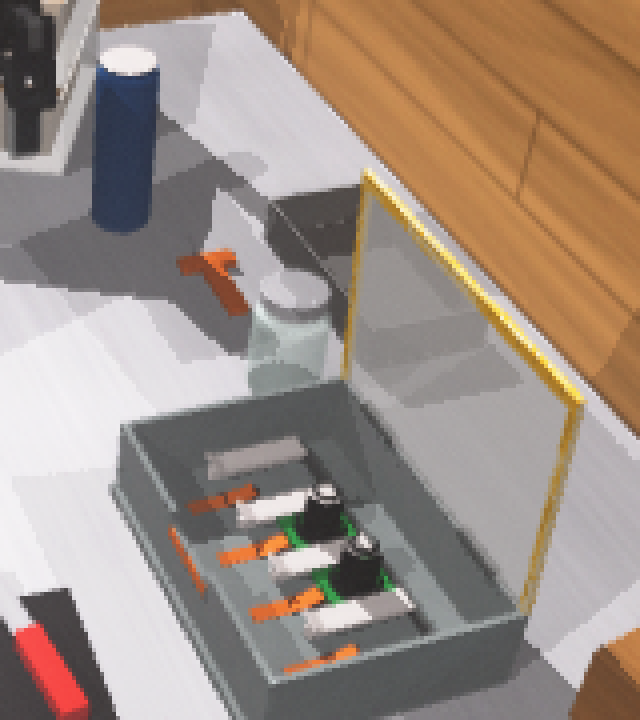

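Run:
```python
from h import *
clamp(30)
o=down(RY+np.pi/2)
move_to([.38,-.30,.33],o)
im=shot("top","t17",(240,60,380,200),5)
for s,c,l in blobs(mask(im,(45,80,30),(85,255,255)),30):
    v,u=np.nonzero(l); 
    P=ray("top",np.c_[u,v],.020)[:,:2]-RO; x=np.cos(RY)*P[:,0]+np.sin(RY)*P[:,1]; print(s,"rear edge x",np.sort(x)[:6].round(4),"front",np.sort(x)[-3:].round(4))
for s,c,l in blobs(mask(im,(5,150,100),(18,255,255))): print(s,c.round(1))
for z in (.36,.35,.33,.31): 
  for x in (.14,.165): print(x,z,inverse_kinematics(rk(x,0,z),o) is not None)
```

```text
[287 122  12  12 120] rear edge x [0.047  0.047  0.0471 0.0471 0.0471 0.0472] front [0.081  0.0811 0.0811]
[308 122  12  19 170] rear edge x [0.0248 0.0248 0.0248 0.0249 0.0249 0.0249] front [0.0803 0.0804 0.0804]
[288 135  11   6  52] rear edge x [0.0254 0.0255 0.0255 0.0255 0.0256 0.0256] front [0.0408 0.0408 0.0408]
[156 102  31  14 160] [166.6 108.9]
[312 141   5  20  74] [313.8 149.5]
[333 141   5  20  76] [334.9 149.4]
[270 143   4  18  64] [271.5 150.6]
[291 142   4  20  69] [292.7 150.6]
0.14 0.36 True
0.165 0.36 False
0.14 0.35 True
0.165 0.35 False
0.14 0.33 True
0.165 0.33 True
0.14 0.31 True
0.165 0.31 True
```

View pics/t17.png

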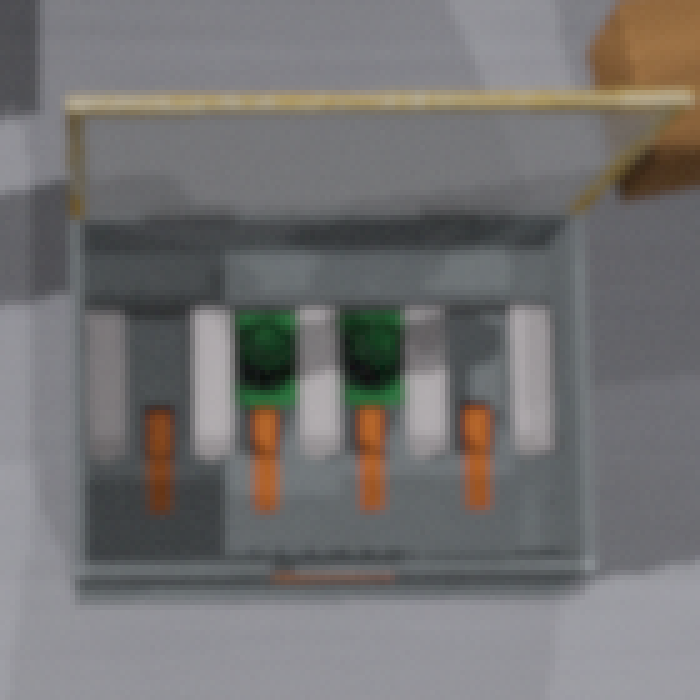

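Run:
```python
from h import *
o=down(RY+np.pi/2)
move_to(rk(-.05,0,.345),o)
print(move_linear(rk(.145,0,.345),speed=.15,f_stop=12))
print(move_linear(rk(.15,0,.245),speed=.1,f_stop=10), read_state()["ft_force"])
shot("side","s18",(240,40,400,220),4)
```

```text
False
False [0.2929233  0.90738882 0.16809469]
```

View pics/s18.png

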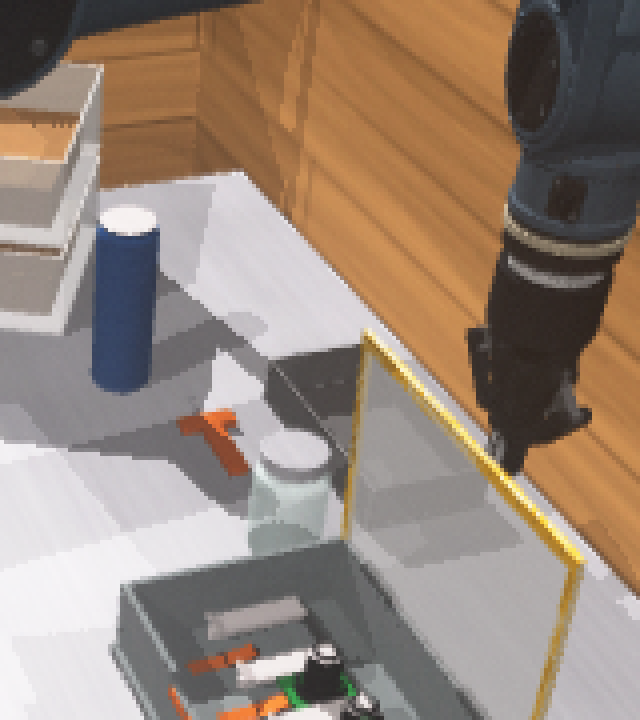

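Run:
```python
from h import *
d=.165
for th in np.arange(1.5,0.35,-.1):
    p=rk(.12-d*np.cos(th)+.005*np.sin(th)+.010,0,.08+d*np.sin(th)+.005*np.cos(th))
    r=move_linear(p,speed=.08,f_stop=15); print(round(th,2),r,read_state()["ft_force"].round(1))
    if r: break
shot("side","s19",(240,80,400,260),4)
```

```text
1.5 False [-0.1 -0.2 -0.4]
1.4 False [ 0.7 -0.5 -0.6]
1.3 False [-0.2  0.7  0.3]
1.2 False [ 0.3 -0.4  0.8]
1.1 False [-0.7 -0.5  0.1]
1.0 False [ 0.2 -0.4 -0.4]
0.9 False [-0.1 -0.  -0.4]
0.8 False [-0.4 -0.6 -0.6]
0.7 False [ 0.6 -0.4  0.9]
0.6 False [-0.8  0.4  0.6]
0.5 False [ 0.  -0.7  1.3]
0.4 False [-0.2  0.7  0.4]
```

View pics/s19.png

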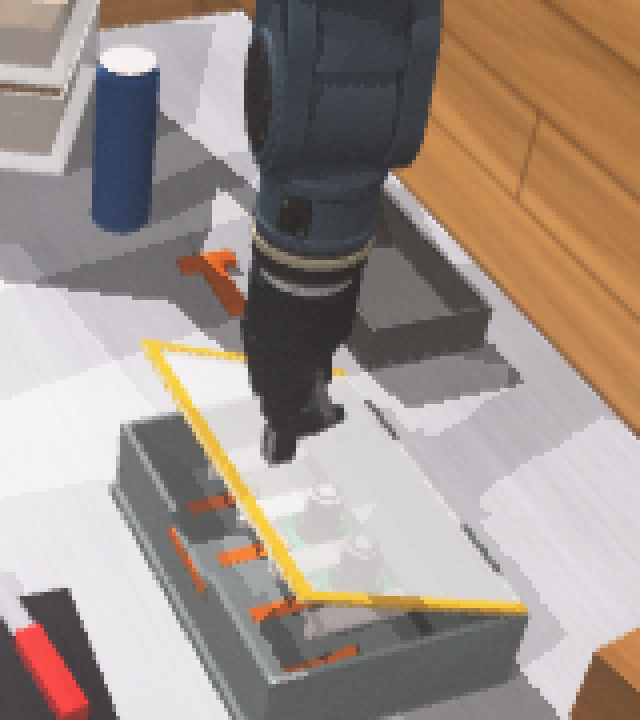

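Lid is following. Continue down and press it shut.

Run:
```python
from h import *
d=.180
for th in (.3,.2,.1,.03):
    p=rk(.12-d*np.cos(th)+.012,0,.085+d*np.sin(th))
    r=move_linear(p,speed=.06,f_stop=15); print(th,r,read_state()["ft_force"].round(1))
p=rk(.12-d+.012,0,.078)
print(move_linear(p,speed=.03,f_stop=12),read_state()["ee_pos"],read_state()["ft_force"])
e=read_state()["ee_pos"]; move_linear(e+[0,0,.15],speed=.2)
move_to([.33,.12,.33],down(RY+np.pi/2)); wait(.3)
im=shot("top","t20",(140,40,400,240),3); shot("side","s20",(180,80,380,280),3)
r=cv2.minAreaRect((rack_top(im)*1000).astype(np.float32)); print("lid",r)
print("lever",[r for r in rect(im,"top",(0,160,90),(6,255,255),0.023)][2:]); print(read_state()["clock"])
```

```text
0.3 False [0.1 0.3 0.1]
0.2 False [ 0.6 -0.7 -0.5]
0.1 False [ 0.4 -0.1  0.3]
0.03 False [-0.3 -0.   0.2]
True [ 0.54760176 -0.13192397  0.08499431] [-2.44855354  0.66192721  8.51858911]
lid ((609.2570190429688, -131.1348876953125), (212.11790466308594, 295.5157165527344), 0.5865621566772461)
lever [(array([ 0.40000754, -0.53781519]), (39.72090148925781, 40.95652389526367), 13.828227043151855, array([441.75925926, 213.14197531])), (array([ 0.3840061 , -0.17413141]), (27.764272689819336, 87.7593765258789), 7.490235805511475, array([318.87943262, 218.60283688])), (array([ 0.19297467, -0.35257617]), (57.666114807128906, 12.779293060302734), 77.5373306274414, array([381.56521739, 284.41304348]))]
76.85
```

View pics/t20.png

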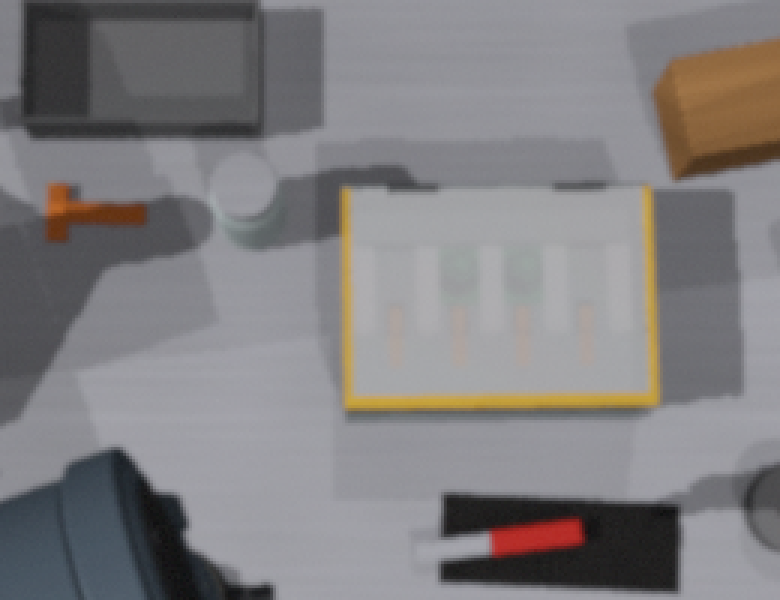

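View pics/s20.png

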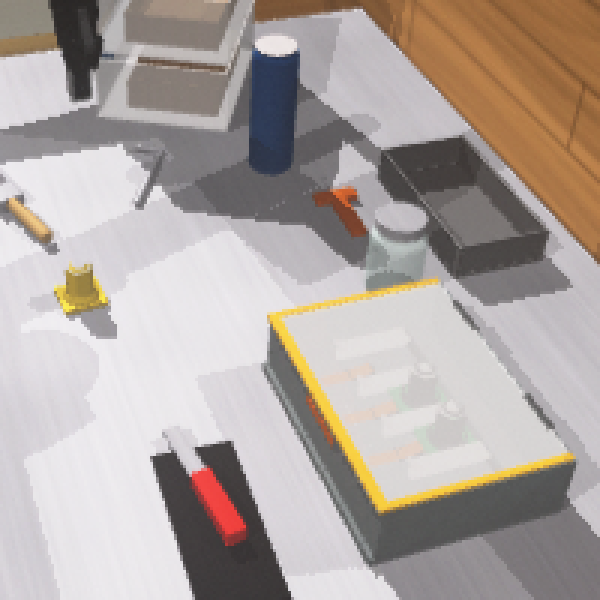

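The lid is shut: the rim measures 212.1 x 295.5 mm, as it did at the start, and the fingertip stopped on it at z = 85.0 mm. The covers and tongues look unchanged through the lid, the lever lies flat on the mat, and the bystanders are in place. I'm handing in.

```bash
python3 -c "
from rig import *
finish_job()"
```

```text
the job is handed in; nothing more can be done
```

I handed the job in at about 77 s. `finish_job()` gives no verdict, so what follows rests on my own camera and force checks.

- **Lid opening:** I put the large lever's blade through the front slot and raised the lid in an arc to about 1.44 rad. The wrist force sensor showed no clear load from the lid. The evidence that the blade was bearing on it is that the lid followed the blade and held its angle. The lever then went back on the mat. It lies flat, with the handle centre at (0.384, -0.174), within 2 mm of where it started.
- **Covers:** Only two were present, and one was knocked aside during the run, so I measured it again before picking it up. They went into bays 2 and 3. In both, the vertical force flipped as the tongue snapped, and both then reached the stop bar. The top view shows both tongues at full length behind the plates, which matches the empty bays.
- **Cover x reading:** My camera reading puts the plate centres at about 53 mm. That is inside the judged range (45.5 to 56 mm) but 2 mm above the stated home range (48 to 51 mm). I put this down to calibration.
- **Lid closing:** I swung the lid down with the closed fingers and pressed it until the tip stopped at z = 85.0 mm, the top of a shut lid. The rim outline is back to what it was at the start.
- **Anomalies:**
  - The first slide stopped early at the mouth of bay 2; I raised the plate 1 mm and continued.
  - Opening the fingers in bay 3 produced a 23 N sideways force, and the first lift stopped on its force limit. After it was withdrawn, the covers had not moved.
  - The gripper read 33 mm on a 30 mm cover and 22 mm on the 24 mm handle. I did not resolve the difference.

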